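Load the laser engraver and enable it with the key

TASK

Lay every wooden tag blank that is on the bench flat in the engraver's slide-out tray, none on top of another, and push the tray fully shut. Only then take the key out of its stand, push it fully home in the key switch on the control box, turn it clockwise all the way to on, and leave it there. Do not disturb the glue pot, the mug or the mallet.

Things in the scene. Friction and masses are not known exactly. Their poses are not given: they have to be found in the camera images.
- blank0: rectangular hardwood tag blank, 64 (its x) x 36 (its y) x 14 mm thick, 30 g, with a small dark spot near one end; two to four such blanks lie flat on the bench to the robot's left. Origin at the centre of its underside, z up
- blank1: rectangular hardwood tag blank, 64 (its x) x 36 (its y) x 14 mm thick, 30 g, with a small dark spot near one end; two to four such blanks lie flat on the bench to the robot's left. Origin at the centre of its underside, z up
- blank2: rectangular hardwood tag blank, 64 (its x) x 36 (its y) x 14 mm thick, 30 g, with a small dark spot near one end; two to four such blanks lie flat on the bench to the robot's left. Origin at the centre of its underside, z up
- blank3: rectangular hardwood tag blank, 64 (its x) x 36 (its y) x 14 mm thick, 30 g, with a small dark spot near one end; two to four such blanks lie flat on the bench to the robot's left. Origin at the centre of its underside, z up
- tray (a joint): how far the engraver's tray is out, m: 0 fully shut, 0.16 fully out (end stop); at the start it is 0 to 0.05. Slides straight out of the machine's front, along the -x of tray_floor, with about 1.5 N of friction, and stays where it is left. The engraver is a fixed grey box, 280 deep x 390 wide x 90 mm high, at the right, with a black hood up to 165 mm over the rear, from 158 mm behind the machine's front face
- tray_floor (a point): centre of the tray's inner floor, on its upper face, 20 mm above the bench; moves with the tray; x points into the machine, y across, z up. The inside is 150 (x) x 312 mm (y); the side and rear walls rise 30 mm above the floor, the front panel 42 mm (12 mm thick, its outer face 87 mm from this point). Fully out, the inside up to 10 mm short of the rear wall is clear of the machine's front; the front of the machine's roof is 90 mm above the bench
- tray_handle (a point): middle of the tray's bar handle: a round steel bar 10 mm thick, 120 mm long along y, 53 mm above the bench, its centre line 40 mm in front of the front panel (free gap behind the bar 35 mm); axes as the tray's. Can be pinched from above, fingers before and behind the bar
- key: loose key, 30 g, standing upright in its stand at the start. Origin at the lower tip of the blade, z up along the key. Blade 12 (x) x 5 (y) x 22 mm high; above it, from z = 22 to 62 mm, a black flat grip 30 (x) x 9 (y) x 40 mm high, to be pinched across its 9 mm. Same both ways round (half a turn about z)
- key_stand: fixed wooden block 60 x 60 x 26 mm holding the key upright in a slot 16 (x) x 9 mm (y), 23.5 mm deep; the key's grip rests on its top. Origin at the centre of its underside; the slot is along x. May stand in either of two places beyond the blanks
- keyway (a point): mouth of the key slot, at the centre of the top face of the control box (fixed grey box 100 x 100 x 50 mm high), in a round steel barrel 35 mm across; fixed to the box. With the switch off the slot, 14.5 x 7 mm with a 2 mm chamfer, lies along this x; z up. The slot is 27 mm deep; fully home, the key's grip rests on the barrel, its tip 22 mm below the mouth
- switch (a joint): angle of the key barrel, rad: 0 off (end stop, at the start), growing clockwise seen from above to 1.10 at its end stop, which is on. The blade has about 0.2 rad of play in the slot, so the key must turn that much further than the barrel (about 1.3 rad). About 0.04 N m of friction; it stays where it is left; it can only be turned with the key, which stays in the slot
- glue: bystander: white glue pot, 60 mm across, 90 mm high; origin at the centre of its foot
- mug: bystander: blue mug, 76 mm across, 85 mm high; origin at the centre of its foot
- mallet: bystander: wooden mallet lying on the bench, head 70 x 120 x 70 mm high, handle 26 mm thick reaching 235 mm along its x from the head's centre; origin under the head's centre
Not all that is in view belongs to the job. Leave any blue or yellow look-alike of the blank3 alone.

How it is judged (in metres and radians):
On the way, in this order (a step that is already met when the one before it is completed fails the run):
1. all the blanks lie flat in the tray and the tray is fully shut (x of blank0 in the frame of tray_floor between -0.075 and 0.075 m and y of blank0 in the frame of tray_floor between -0.156 and 0.156 m and z of blank0 in the frame of tray_floor between -0.006 and 0.006 m and angle between each of blank0, blank1, blank2, blank3's own z axis and vertical below 0.12 rad and x of blank1 in the frame of tray_floor between -0.075 and 0.075 m and y of blank1 in the frame of tray_floor between -0.156 and 0.156 m and z of blank1 in the frame of tray_floor between -0.006 and 0.006 m and x of blank2 in the frame of tray_floor between -0.075 and 0.075 m and y of blank2 in the frame of tray_floor between -0.156 and 0.156 m and z of blank2 in the frame of tray_floor between -0.006 and 0.006 m and x of blank3 in the frame of tray_floor between -0.075 and 0.075 m and y of blank3 in the frame of tray_floor between -0.156 and 0.156 m and z of blank3 in the frame of tray_floor between -0.006 and 0.006 m and value of joint tray below 0.006 m), for 0.2 s.
2. the key is fully home in the switch, still off (z of key in the frame of keyway below -0.018 m and horizontal distance between key and keyway below 0.004 m and angle between key's own z axis and vertical below 0.12 rad and value of joint switch below 0.3 rad), for 0.1 s.
3. the key is turned to on (z of key in the frame of keyway below -0.018 m and horizontal distance between key and keyway below 0.004 m and angle between key's own z axis and vertical below 0.12 rad and value of joint switch above 0.95 rad), for 0.2 s.
At the end, for the whole second after the job is handed in: Every blank lies flat (0.12 rad) on the tray floor (within 6 mm, so none on another), inside its walls; the tray is shut to within 6 mm; the key is at least 18 of its 22 mm deep in the switch, within 4 mm of centre, upright (0.12 rad); the switch is past 0.95 of 1.10 rad (all of step 1 and all of step 3); the robot touches nothing.
It fails at once if the glue is moved more than 30 mm or tipped (distance of glue from where it was at the start of the episode above 0.03 m or angle between glue's own z axis and vertical above 0.4 rad).
It fails at once if the mug is moved more than 30 mm or tipped (distance of mug from where it was at the start of the episode above 0.03 m or angle between mug's own z axis and vertical above 0.4 rad).
It fails at once if the mallet is moved more than 30 mm or tipped (distance of mallet from where it was at the start of the episode above 0.03 m or angle between mallet's own z axis and vertical above 0.4 rad).
It fails at once if the switch is turned while the tray is not shut (value of joint switch above 0.3 rad and value of joint tray above 0.015 m).
Of blank0, blank1, blank2, blank3 only 2 to 4 are there at a start; the rules pass over those that are not, and their reading is None.
At some moment in a run one of blank0, blank1, blank2, blank3 may be knocked a few centimetres aside while the robot is not near it.
It also fails if it takes over 210 s, if anything falls off the work surface, if the arm or the gripper's body presses on something with over 40 N, if the wrist force passes 120 N, or if a joint passes its speed limit or range.

ROBOT

A 6-joint arm with a two-finger parallel gripper is mounted at the origin on the work surface. World frame = base frame: x ahead of the robot, y to its left, z up, the work surface at z = 0. Lengths are in m, angles in degrees, forces in N, time in s.
With the tool pointing down it reaches from about 0.25 to 0.725 m from the base axis. Payload 9.7 kg.
Tool frame: the origin (TCP) lies midway between the tips of the shut fingers; the grasp point (between the pads) lies bot.hold_point_z behind it (bot.hold_point_z is the distance from the TCP to the grasp point, in m); z points along the fingers, y is the line along which they close (so a half turn about z gives the same grasp; the last joint's range is limited). The gripper opens to 85 mm and grips with 20 to 120 N. Pads are 22 mm wide; open, the fingers measure 114 mm over their backs; the gripper's body (76 mm by 85 mm) begins 54 mm behind the grasp point. The pads swing forward as they close: fully open they stand 13 mm farther back than shut.
Start: joints at [76.834, 4.979, 10.078, 95.1, 0, 90], TCP at [0.125, 0.536, 0.231] pointing down, gripper open.
Joint ranges: [-179.16, 179.16], [-48.56, 103.87], [-65.8, 70.77], [-126.05, 130.52], [-82.76, 87.17], [-180, 180]. Speed limits (degrees/s): [127.2, 127.2, 147.25, 180, 180, 180].

INTERFACE

Orientations are given as [roll, pitch, yaw] about the fixed x, y, z axes, in that order (R = Rz(yaw) Ry(pitch) Rx(roll)).
In Python, from workcell import bot, camera, camera_model, ticket gives the robot as it stands.
- The arm moves only by the tool send_rows, never from a script. Its argument "targets" is text: rows parted by semicolons, each of 5 numbers parted by spaces: the shift along the tool's x, y, z in mm, then the turn about the tool's z in degrees, then the closure in counts, from 0 (fully open) to 255 (shut). A call has 1 to 20 rows; each row is the pose to reach, as a shift and turn from the pose commanded when the call began, along the tool's axes at that moment; what a row does not reach only later rows make up. A row lasts 1/8 s, in which the tool goes at most 62.5 mm and 10.7 degrees, less where a joint would pass 70% of its speed; a pose out of reach is approached as far as the arm can. A call with a gripper value outside its range is refused whole. The fingers move at their own pace and stop on an object; "newtons" is the grip in N (left out, the last holds). Time passes only in rows, so rows that repeat a pose let the fingers close. It gives the time, the measured TCP pose, the force, the opening and the grip force at its end, in the units of the state.
- bot.get_obs(): the state, without advancing time (a new reading comes with each control period).
- camera(name): name is "side" or "top"; returns the picture (384x512x3 uint8, blue, green, red); there is no depth.
- camera_model(name): a dict with "K" (3x3 intrinsics, pixels), "pose" (4x4, takes a point from camera to world coordinates). Camera axes: x right, y down, z forward; pixel columns grow to the right and rows downward; lengths in m; the calibration is good to about 2 mm. A picture is of the moment at which its call begins. camera_model takes no time and is no camera call.
- ticket.job_done(): hands the job in; it is judged then, once.
The state is a dict: "time": time; "q": joint angles; "qd": joint speeds; "joint_efforts": joint torques, N m; "ee_pos": TCP position; "tcp_rot": TCP orientation; "wrist_force": force on the tool from outside, world axes, zero at the start; "torque": the same for the moment, N m; "opening": finger opening in m; "grasp_force": force on a finger pad.
Only numpy, scipy, OpenCV 4.12 (cv2) and the standard library are available. Lean on these libraries where they do the work, as an engineer would, in place of code of your own. Each camera call takes 0.05 s, during which the arm holds its last target. There are 200 camera calls.

## Working session

There is one attempt and no reset: what is moved stays moved. The work goes in short steps, Python scripts to look and compute and a tool call to move; the robot and the scene stay as the last step left them, time stands still between calls to the robot, and variables do not carry over. Pictures are saved under pics/ and viewed, at most 14 in all, crops included, and the job is handed in when it is done.

Besides the shell and the picture viewer there is one more tool, called after "Request:" by a JSON object that holds its "api" and its "payload", one argument or row to a line. send_rows: Moves the arm, as the interface text tells. Its arguments: {"type":"object","properties":{"targets":{"type":"string"},"newtons":{"type":"number"}},"required":["targets"]}

```bash
ls; mkdir -p pics
python3 - <<'E'
from workcell import bot,camera,camera_model
import cv2,numpy as np
np.set_printoptions(suppress=True,precision=4)
for n in("side","top"):
    cv2.imwrite(f"pics/{n}0.png",camera(n)); m=camera_model(n); print(n,m["K"],m["pose"])
o=bot.get_obs(); print(o, bot.hold_point_z)
E
```

```text
pics
side [[353.0611   0.     254.3077]
 [  0.     353.0611 189.9224]
 [  0.       0.       1.    ]] [[-0.8212 -0.3667  0.4372 -0.0579]
 [-0.5706  0.5291 -0.6281  0.8376]
 [-0.001  -0.7653 -0.6437  0.9355]
 [ 0.      0.      0.      1.    ]]
top [[422.0139   0.     261.4479]
 [  0.     422.0139 193.9249]
 [  0.       0.       1.    ]] [[ 0.0025 -0.9854  0.1702  0.3068]
 [-0.9997 -0.0069 -0.0254  0.0364]
 [ 0.0262 -0.1701 -0.9851  1.3144]
 [ 0.      0.      0.      1.    ]]
{'time': 0.1, 'q': array([76.8336,  5.0069, 10.0384, 95.1003, -0.0007, 89.9994]), 'qd': array([-0.0747, -0.1538,  0.0968, -0.0048,  0.0124, -0.027 ]), 'joint_efforts': array([  0.0004, -52.1564,  46.5652,   0.0161,   0.    ,   0.    ]), 'ee_pos': array([0.1252, 0.5353, 0.2307]), 'tcp_rot': array([-179.9311,    0.0007,  166.8342]), 'wrist_force': array([0.485 , 0.0136, 0.2137]), 'torque': array([-0.0318, -0.0061, -0.0192]), 'grasp_force': 0.0, 'opening': 0.08548617180721046} 0.0187
```

View pics/side0.png

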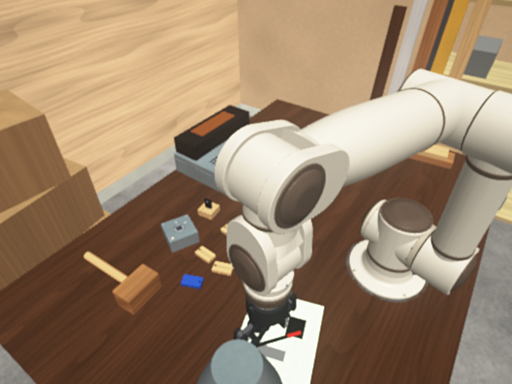

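View pics/top0.png

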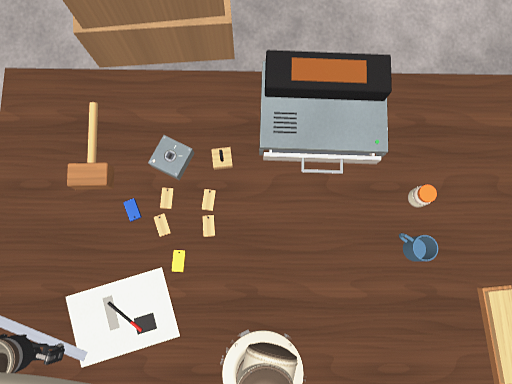

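The top view shows four blanks at about (167,198), (209,200), (162,225) and (209,226). The decoys are at (132,209) blue and (179,261) yellow, the control box is at (171,156), the stand with the key at (222,157) and the tray handle at (322,166). Next I'll measure these.

```bash
cat > h.py <<'E'
import cv2,numpy as np
from workcell import bot,camera,camera_model,ticket
np.set_printoptions(suppress=True,precision=4)
def ray(n,uv,z):
    m=camera_model(n);K=m["K"];P=m["pose"]
    uv=np.atleast_2d(np.asarray(uv,float))
    d=np.c_[uv,np.ones(len(uv))]@np.linalg.inv(K).T@P[:3,:3].T
    c=P[:3,3]; t=(z-c[2])/d[:,2]
    return c+d*t[:,None]
def pix(n,p):
    m=camera_model(n);K=m["K"];P=m["pose"]
    q=(np.atleast_2d(p)-P[:3,3])@P[:3,:3]
    q=q@K.T
    return q[:,:2]/q[:,2:]
def blobs(mask,lo,hi,box=None):
    n,l,s,c=cv2.connectedComponentsWithStats(mask.astype(np.uint8))
    out=[]
    for i in range(1,n):
        if lo<=s[i,4]<=hi and(box is None or(box[0]<c[i][0]<box[2] and box[1]<c[i][1]<box[3])): out.append((c[i],np.argwhere(l==i)[:,::-1]))
    return out
def orient(xy):
    """centre and long-axis angle (deg) from the min-area rectangle of world points"""
    (c,s,a)=cv2.minAreaRect((np.asarray(xy)[:,:2]*1e4).astype(np.float32))
    if s[0]<s[1]: a+=90
    return np.array(c)/1e4,np.array(s)/1e4,((a+90)%180)-90
def blanks(im,box=(120,170,260,260)):
    b,g,r=[im[...,i].astype(int) for i in range(3)]
    mk=(r>150)&(g>120)&(r-b>40)&(b>70)
    return [(c,orient(ray("top",px,.014))) for c,px in blobs(mk,60,900,box)]
E
python3 - <<'E'
from h import *
im=camera("top")
for c,o in blanks(im): print("blank",c,*o)
for p in [(171,156),(167,198),(179,261),(222,157),(222,154),(200,230)]: print(p,im[p[1],p[0]])
a=cv2.resize(im[130:175,140:240],None,fx=8,fy=8,interpolation=cv2.INTER_CUBIC)
cv2.imwrite("pics/a.png",a)
b=cv2.resize(im[140:180,255:395],None,fx=5.5,fy=5.5,interpolation=cv2.INTER_CUBIC)
cv2.imwrite("pics/b.png",b)
E
```

```text
blank [166.1605 197.9918] [0.5175 0.2984] [0.0356 0.0664] -3.7786178588867188
blank [208.195  199.4689] [0.5132 0.1686] [0.0356 0.0663] -6.789520263671875
blank [161.6518 224.7045] [0.4337 0.3088] [0.0657 0.0354] 20.612918853759766
blank [208.1829 225.6138] [0.4321 0.1665] [0.0659 0.0353] 4.842841625213623
(171, 156) [84 83 86]
(167, 198) [149 208 234]
(179, 261) [107 243 246]
(222, 157) [28 30 36]
(222, 154) [66 67 72]
(200, 230) [ 52  70 102]
```

View pics/a.png

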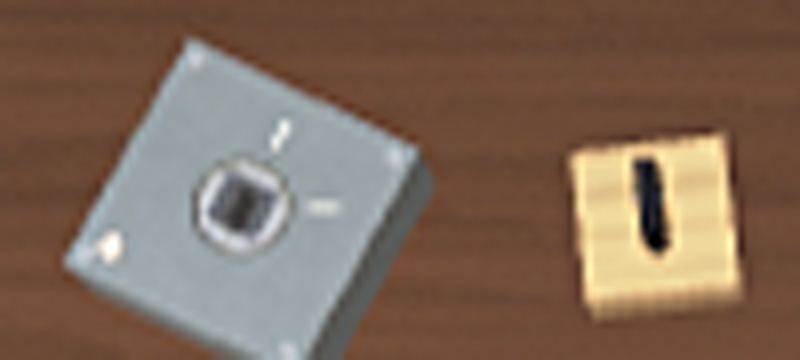

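View pics/b.png

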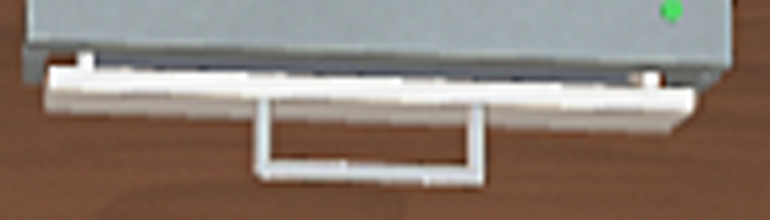

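The crops show the off tick at (281,135) and the on tick at (322,207) on the control box (crop a). The slot in the off position runs parallel to the box's side edges. In crop b the handle bar spans (262,172)-(485,180), and the tray is slightly out.

```bash
cat >> h.py <<'E'
def keybox(im):
    b,g,r=[im[...,i].astype(int) for i in range(3)]
    # box top: grey
    sub=np.zeros(im.shape[:2],bool); sub[125:185,140:205]=1
    mk=sub&(abs(r-b)<35)&(b>=g-2)&(b>115)
    mk=cv2.morphologyEx(mk.astype(np.uint8),cv2.MORPH_CLOSE,np.ones((7,7)))
    return blobs(mk,300,3000)
E
python3 - <<'E'
from h import *
im=camera("top").astype(int); b,g,r=[im[...,i] for i in range(3)]
for c,px in keybox(im): print("box",c,len(px),*orient(ray("top",px,.05)))
A=lambda p,f,o:np.array(p,float)/f+np.array(o)-.5*(1-1/f)
print("corners",ray("top",A([(190,40),(418,150),(65,262)],8,(140,130)),.05))
print("barrel",ray("top",A([(242,208)],8,(140,130)),.05), "ticks",ray("top",A([(281,135),(322,207)],8,(140,130)),.05))
sub=np.zeros(b.shape,bool); sub[140:175,205:240]=1
for c,px in blobs(sub&(r>150)&(g>120)|sub&(r<90)&(abs(r-b)<25),100,3000): 
    print("stand",c,*orient(ray("top",px,.026)))
for c,px in blobs(sub&(r<90)&(abs(r-b)<25),10,300):
    print("key",c,len(px),px.min(0),px.max(0),*orient(ray("top",px,.066)))
print("standcorners",ray("top",A([(570,152),(725,132),(588,302),(742,285)],8,(140,130)),.026))
print("handle",ray("top",A([(265,172),(480,180)],5.5,(255,140)),.056))
print("front panel top outer",ray("top",A([(48,90),(692,108)],5.5,(255,140)),.062))
print("roof front",ray("top",A([(28,44),(728,65)],5.5,(255,140)),.09))
s=camera("side"); 
print("side expected box/key",pix("side",[[.64,.29,.05],[.63,.12,.066]]))
cv2.imwrite("pics/c.png",cv2.resize(s[185:265,150:245],None,fx=7,fy=7,interpolation=cv2.INTER_CUBIC))
E
```

```text
box [169.7465 155.9227] 1061 [0.6423 0.2858] [0.0999 0.1027] -26.368927001953125
corners [[0.7098 0.3083 0.05  ]
 [0.6666 0.219  0.05  ]
 [0.621  0.3521 0.05  ]]
barrel [[0.6429 0.2856 0.05  ]] ticks [[0.6721 0.2718 0.05  ]
 [0.6436 0.2551 0.05  ]]
stand [221.4844 157.5286] [0.6447 0.1289] [0.065  0.0611] 7.021836280822754
key [220.9643 155.1071] 28 [220 150] [222 160] [0.6419 0.1276] [0.0314 0.0061] 1.0961986780166626
standcorners [[0.6732 0.1629 0.026 ]
 [0.682  0.1022 0.026 ]
 [0.6128 0.1545 0.026 ]
 [0.6201 0.0946 0.026 ]]
handle [[ 0.5969 -0.1226  0.056 ]
 [ 0.5933 -0.2429  0.056 ]]
front panel top outer [[ 0.6412 -0.0014  0.062 ]
 [ 0.6342 -0.3621  0.062 ]]
roof front [[ 0.6595  0.0104  0.09  ]
 [ 0.6514 -0.3743  0.09  ]]
side expected box/key [[179.0775 228.1634]
 [212.6877 198.95  ]]
```

View pics/c.png

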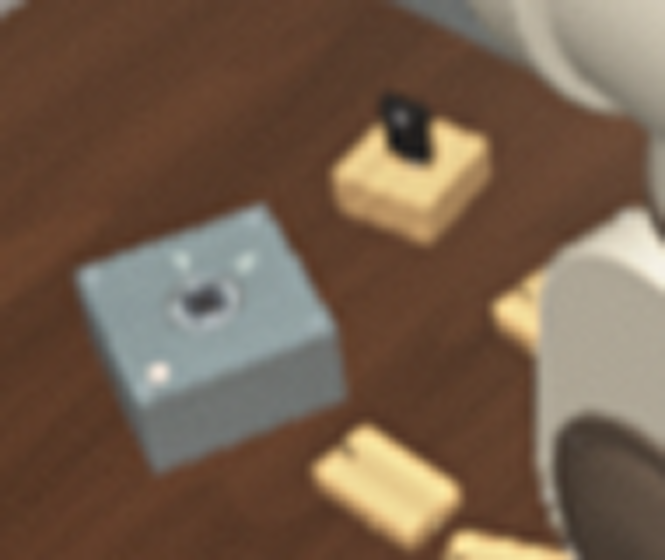

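```bash
cat >> h.py <<'E'
from scipy.spatial.transform import Rotation as Ro
def rel(*targets):
    """targets (x,y,z,yaw[deg, tool x]) -> shifts mm and turn for send_rows from the pose now"""
    o=bot.get_obs(); R=Ro.from_euler("xyz",o["tcp_rot"],degrees=True).as_matrix(); psi=o["tcp_rot"][2]
    # commanded pose taken as tool straight down
    R=Ro.from_euler("xyz",[180,0,psi],degrees=True).as_matrix()
    for t in targets:
        d=R.T@(np.array(t[:3])-o["ee_pos"])*1e3; turn=(psi-t[3]+180)%360-180
        print("row",np.round(d,1),"turn",round(turn,1))
    print("t",round(o["time"],2),"pos",o["ee_pos"],"rot",o["tcp_rot"],"open",round(o["opening"],4),"F",o["wrist_force"],"q6",o["q"][5])
E
python3 -c "
from h import *
rel((.595,-.183,.2,88.7),(.595,-.183,.034,88.7))"
```

```text
row [-621.  -592.6   31. ] turn 78.1
row [-621.  -592.6  197. ] turn 78.1
t 0.25 pos [0.1252 0.5354 0.231 ] rot [-179.9647    0.0012  166.8336] open 0.0848 F [-0.4403 -0.1024 -0.8622] q6 90.00137775485302
```

Request:
{"api": "send_rows", "payload": {
  "targets": "-621 -593 31 78 135;-621 -593 31 78 135;-621 -593 31 78 135;-621 -593 31 78 135;-621 -593 31 78 135;-621 -593 31 78 135;-621 -593 31 78 135;-621 -593 31 78 135;-621 -593 31 78 135;-621 -593 31 78 135;-621 -593 31 78 135;-621 -593 31 78 135;-621 -593 31 78 135;-621 -593 31 78 135;-621 -593 31 78 135;-621 -593 31 78 135;-621 -593 31 78 135;-621 -593 31 78 135",
  "newtons": 30
}}

```text
time: 2.5
ee_pos: [0.5947, -0.1825, 0.201]
tcp_rot: [179.9, 0.0, 88.9]
wrist_force: [-1.5, 0.5, -0.3]
opening: 0.0404
grasp_force: 0.0
```

```bash
python3 -c "
from h import *
rel((.595,-.183,.034,88.7))
s=camera('side');cv2.imwrite('pics/d.png',s)"
```

```text
row [ -0.5   0.3 167. ] turn 0.2
t 2.5 pos [ 0.5947 -0.1825  0.201 ] rot [179.946    0.0142  88.896 ] open 0.0404 F [-1.4929  0.4659 -0.2564] q6 74.04624932644799
```

View pics/d.png

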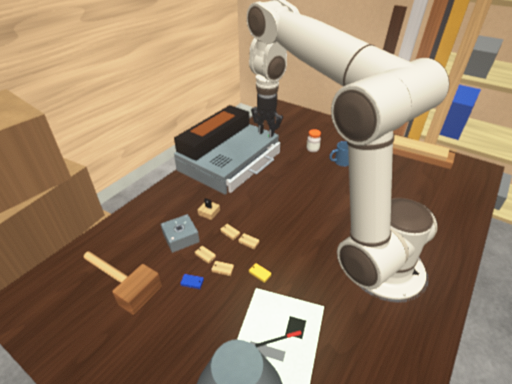

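The gripper is above the handle and the way down is clear, so I'll descend, pinch and pull.

Request:
{"api": "send_rows", "payload": {
  "targets": "0 0 50 0 135;0 0 100 0 135;0 0 130 0 135;0 0 150 0 135;0 0 166 0 135;0 0 166 0 135;0 0 166 0 135;0 0 166 0 255;0 0 166 0 255;0 0 166 0 255;0 0 166 0 255;0 0 166 0 255;0 0 166 0 255"
}}

```text
time: 4.18
ee_pos: [0.5954, -0.1835, 0.0352]
tcp_rot: [179.9, 0.0, 88.8]
wrist_force: [0.2, 0.1, 6.1]
opening: 0.0088
grasp_force: 29.4
```

Request:
{"api": "send_rows", "payload": {
  "targets": "0 -10 0 0 255;0 -25 0 0 255;0 -40 0 0 255;0 -55 0 0 255;0 -70 0 0 255;0 -85 0 0 255;0 -100 0 0 255;0 -115 0 0 255;0 -124 0 0 255;0 -128 0 0 255;0 -131 0 0 255;0 -133 0 0 255;0 -133 0 0 255"
}}

```text
time: 5.8
ee_pos: [0.4622, -0.18, 0.0352]
tcp_rot: [179.9, -0.1, 88.9]
wrist_force: [-0.8, 6.2, 6.7]
opening: 0.0086
grasp_force: 30.1
```

Request:
{"api": "send_rows", "payload": {
  "targets": "0 -2 0 0 255;0 -4 0 0 255;0 -6 0 0 255;0 -6 0 0 255"
}}

```text
time: 6.3
ee_pos: [0.4563, -0.1798, 0.0352]
tcp_rot: [179.9, -0.1, 88.9]
wrist_force: [-0.0, 6.4, 7.0]
opening: 0.0086
grasp_force: 30.1
```

Request:
{"api": "send_rows", "payload": {
  "targets": "0 -2 0 0 255;0 -4 0 0 255;0 -5 0 0 255;0 -5 0 0 255"
}}

```text
time: 6.8
ee_pos: [0.4514, -0.1797, 0.0352]
tcp_rot: [179.9, -0.1, 88.9]
wrist_force: [1.0, 6.0, 7.6]
opening: 0.0086
grasp_force: 30.1
```

Request:
{"api": "send_rows", "payload": {
  "targets": "0 -2 0 0 255;0 -4 0 0 255;0 -6 0 0 255;0 -6 0 0 255"
}}

```text
time: 7.3
ee_pos: [0.4453, -0.1795, 0.0351]
tcp_rot: [179.9, -0.1, 88.9]
wrist_force: [0.5, 5.9, 8.7]
opening: 0.0084
grasp_force: 30.2
```

```bash
python3 -c "
from h import *
rel()
a=camera('top')[100:240,240:410];b=camera('side')[80:220,150:340]
a=cv2.resize(a,(600,494));b=cv2.resize(b,(670,494))
cv2.imwrite('pics/e.png',cv2.resize(np.hstack([a,b]),(800,311)))"
```

```text
t 7.3 pos [ 0.4453 -0.1795  0.0351] rot [179.9055  -0.0872  88.8691] open 0.0084 F [0.4925 5.8984 8.7359] q6 69.10785420422152
```

View pics/e.png

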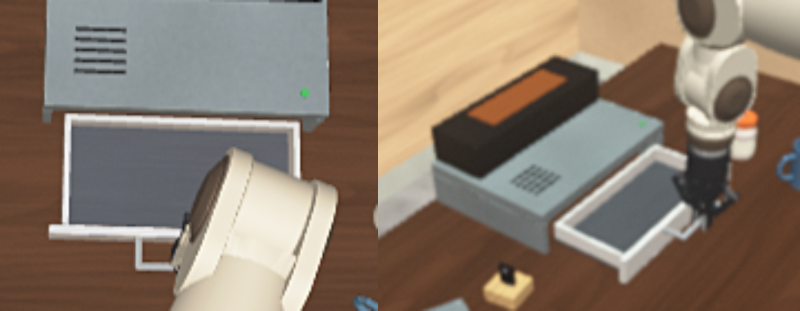

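The tray is nearly fully out, with the rear wall clear of the machine front. I'll release, rise, and measure both the tray and the blanks.

Request:
{"api": "send_rows", "payload": {
  "targets": "0 0 0 0 130;0 0 0 0 130;0 0 0 0 130;0 0 0 0 130;0 0 -60 0 130;0 0 -120 0 100;180 -60 -150 -40 80;300 -110 -150 -80 80;400 -110 -150 -80 80;400 -110 -150 -80 80;400 -110 -150 -80 80;400 -110 -150 -80 80;400 -110 -150 -80 80;400 -110 -150 -80 80"
}}

```text
time: 9.15
ee_pos: [0.3422, 0.2243, 0.1842]
tcp_rot: [180.0, -0.0, 169.3]
wrist_force: [0.3, -1.0, -0.3]
opening: 0.0585
grasp_force: 0.0
```

```bash
python3 -c "
from h import *
im=camera('top')
for c,o in blanks(im): print('blank',c,*o)
rel()
cv2.imwrite('pics/f.png',cv2.resize(im[100:300,120:420],(800,533),interpolation=cv2.INTER_CUBIC))"
```

```text
blank [166.2542 197.9153] [0.5179 0.2984] [0.035  0.0658] -3.4213714599609375
blank [208.1068 199.5684] [0.5131 0.1688] [0.0354 0.065 ] -7.397331237792969
blank [208.2428 225.7284] [0.4321 0.1665] [0.0658 0.0352] 4.656992435455322
t 9.2 pos [0.3425 0.2232 0.1842] rot [-179.9865   -0.0085  169.4143] open 0.0587 F [-0.5348 -0.0649 -0.1109] q6 43.6780314735093
```

View pics/f.png

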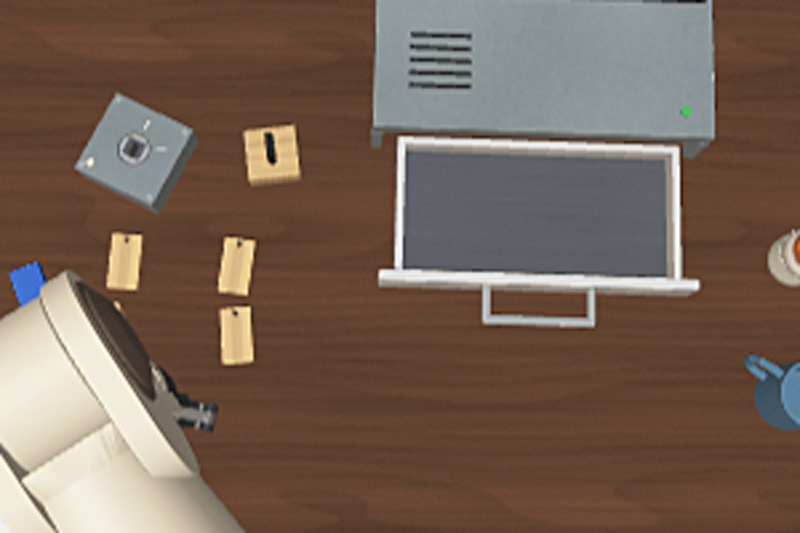

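The crop shows the tray floor (rear corners at (407,150) and (668,158)), the handle bar centre at (540,322) and the blanks at (125,262), (237,265) and (236,335). The arm hides the fourth blank.

```bash
python3 -c "
from h import *
A=lambda p:np.array(p,float)/2.6667+np.array([120,100])-.3
print('rear floor',ray('top',A([(407,150),(668,158)]),.02))
print('handle',ray('top',A([(485,320),(595,324)]),.056))
print('rear wall top outer',ray('top',A([(398,138),(682,147)]),.05))
rel((.4321,.1665,.1,184.8),(.4321,.1665,.004,184.8))"
```

```text
rear floor [[ 0.6527 -0.0312  0.02  ]
 [ 0.6458 -0.3428  0.02  ]]
handle [[ 0.4466 -0.1168  0.056 ]
 [ 0.4427 -0.2412  0.056 ]]
rear wall top outer [[ 0.659  -0.0192  0.05  ]
 [ 0.6513 -0.351   0.05  ]]
row [-98.5 -39.3  84.2] turn -15.4
row [-98.5 -39.3 180.2] turn -15.4
t 9.2 pos [0.3425 0.2232 0.1842] rot [-179.9865   -0.0085  169.4143] open 0.0587 F [-0.5348 -0.0649 -0.1109] q6 43.6780314735093
```

Request:
{"api": "send_rows", "payload": {
  "targets": "-50 -20 40 -8 80;-98 -39 84 -15 80;-98 -39 84 -15 80;-98 -39 130 -15 80;-98 -39 160 -15 80;-98 -39 175 -15 80;-98 -39 180 -15 80;-98 -39 180 -15 80;-98 -39 180 -15 255;-98 -39 180 -15 255;-98 -39 180 -15 255;-98 -39 180 -15 255;-98 -39 180 -15 255;-98 -39 170 -15 255;-98 -39 130 -15 255;-98 -39 70 -15 255;-98 -39 40 -15 255"
}}

```text
time: 11.32
ee_pos: [0.4324, 0.1649, 0.1482]
tcp_rot: [179.9, 0.2, -176.2]
wrist_force: [1.0, 0.8, -0.7]
opening: 0.0352
grasp_force: 30.1
```

```bash
python3 -c "
from h import *
im=camera('top')
rel((.561,-.289,.15,178.7),(.561,-.289,.05,178.7),(.561,-.289,.025,178.7))
cv2.imwrite('pics/g.png',np.hstack([cv2.resize(im[170:270,120:280],(480,300)),cv2.resize(camera('side')[200:320,150:310],(320,240)).repeat(1,0)[:240].copy() if 0 else cv2.resize(camera('side')[180:310,150:290],(320,300))]))"
```

```text
row [ -97.1 -461.8    1.1] turn 5.1
row [ -97.1 -461.8  101.1] turn 5.1
row [ -97.1 -461.8  126.1] turn 5.1
t 11.38 pos [0.4333 0.1653 0.1511] rot [ 179.8748    0.4079 -176.1749] open 0.0349 F [ 0.1899 -0.0266  2.2464] q6 17.049454346411487
```

View pics/g.png

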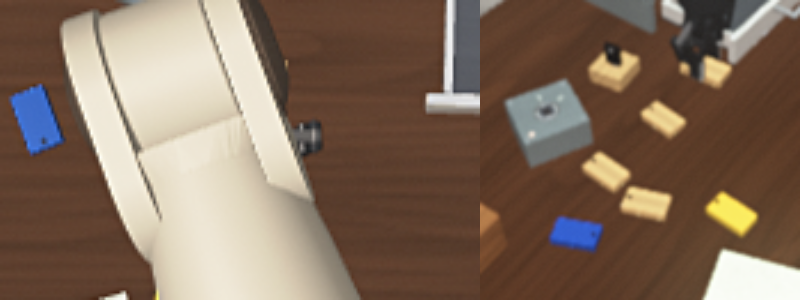

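Blank 1 is held: the opening reads 35 mm, and the side view shows it in the fingers. I'll carry it to the far slot of the tray.

Request:
{"api": "send_rows", "payload": {
  "targets": "-20 -60 -10 1 255;-33 -120 -10 2 255;-45 -180 -10 3 255;-57 -240 -10 4 255;-70 -300 -10 5 255;-80 -360 -10 5 255;-90 -415 -10 5 255;-95 -445 -10 5 255;-97 -462 -10 5 255;-97 -462 -10 5 255;-97 -462 -10 5 255;-97 -462 -10 5 255"
}}

```text
time: 12.92
ee_pos: [0.5594, -0.2887, 0.1547]
tcp_rot: [-180.0, 0.0, 178.9]
wrist_force: [-0.0, 0.6, -0.6]
opening: 0.0347
grasp_force: 30.2
```

```bash
python3 -c "
from h import *
im=camera('top')
rel((.561,-.289,.05,178.7),(.561,-.289,.025,178.7))"
```

```text
row [ -1.6  -0.2 104.7] turn 0.2
row [ -1.6  -0.2 129.7] turn 0.2
t 12.97 pos [ 0.5594 -0.2888  0.1547] rot [-179.9943    0.0228  178.9033] open 0.0351 F [0.1165 0.658  0.4023] q6 -26.21070798252322
```

Request:
{"api": "send_rows", "payload": {
  "targets": "-1 0 50 0 255;-1 0 95 0 255;-1 0 118 0 255;-1 0 127 0 255;-1 0 129 0 255;-1 0 129 0 255;-1 0 129 0 255;-1 0 129 0 90;-1 0 129 0 90;-1 0 129 0 90;-1 0 129 0 90;-1 0 110 0 90;-1 0 60 0 90;-1 0 0 0 80;60 60 0 0 80;70 120 -10 0 80;80 180 -10 0 80;90 240 -10 0 80;90 240 -10 0 80;90 240 -10 0 80"
}}

```text
time: 15.48
ee_pos: [0.4745, -0.0475, 0.1655]
tcp_rot: [-180.0, 0.1, 178.9]
wrist_force: [0.2, -1.0, -0.0]
opening: 0.0587
grasp_force: 0.0
```

```bash
cat >> h.py <<'E'
def tray(im):
    b,g,r=[im[...,i].astype(int) for i in range(3)]
    mk=(r>150)&(g>120)&(r-b>40)&(b>70)
    for c,px in blobs(mk,60,900,(265,130,400,205)): print("in tray",c,len(px),*orient(ray("top",px,.034)))
E
python3 -c "
from h import *
im=camera('top')
for c,o in blanks(im): print('blank',c,*o)
tray(im)
rel((.513,.169,.1,180-7.1),(.513,.169,.004,180-7.1))"
```

```text
blank [166.2638 197.8723] [0.518  0.2984] [0.035  0.0656] -3.4213714599609375
blank [208.1068 199.5684] [0.5131 0.1688] [0.0354 0.065 ] -7.397331237792969
blank [161.6008 224.679 ] [0.4339 0.3095] [0.0649 0.0345] 20.384180068969727
in tray [356.0089 184.3244] 225 [ 0.5607 -0.2908] [0.0314 0.0666] -2.1726226806640625
row [-34.1 218.1  65.2] turn 6.0
row [-34.1 218.1 161.2] turn 6.0
t 15.53 pos [ 0.4746 -0.0483  0.1652] rot [-179.9742    0.0747  178.8765] open 0.0585 F [-0.3129 -0.5466  0.2934] q6 -4.681309949598041
```

The first blank lies flat in its slot. Next is blank 2.

Request:
{"api": "send_rows", "payload": {
  "targets": "-10 60 20 2 80;-20 120 40 4 80;-30 180 60 6 80;-34 218 65 6 80;-34 218 65 6 80;-34 218 110 6 80;-34 218 140 6 80;-34 218 156 6 80;-34 218 161 6 80;-34 218 161 6 80;-34 218 161 6 255;-34 218 161 6 255;-34 218 161 6 255;-34 218 161 6 255;-34 218 161 6 255;-34 218 150 6 255;-34 218 110 6 255;-34 218 60 6 255;-34 218 20 6 255;-34 218 10 6 255"
}}

```text
time: 18.02
ee_pos: [0.5137, 0.1697, 0.1579]
tcp_rot: [179.9, 0.2, 172.8]
wrist_force: [0.3, 0.6, -1.1]
opening: 0.0352
grasp_force: 30.1
```

```bash
python3 -c "
from h import *
im=camera('side')
rel((.562,-.219,.155,178.7))"
```

```text
row [ -96.5 -379.5    2.4] turn -5.9
t 18.07 pos [0.5135 0.1696 0.1574] rot [179.8999   0.2036 172.8408] open 0.0351 F [0.0274 0.184  0.1938] q6 25.430610665435054
```

Request:
{"api": "send_rows", "payload": {
  "targets": "-15 -60 0 -1 255;-30 -120 0 -2 255;-46 -180 0 -3 255;-61 -240 0 -4 255;-76 -300 0 -5 255;-90 -350 0 -6 255;-96 -379 0 -6 255;-96 -379 0 -6 255;-96 -379 50 -6 255;-96 -379 95 -6 255;-96 -379 118 -6 255;-96 -379 127 -6 255;-96 -379 129 -6 255;-96 -379 129 -6 255;-96 -379 129 -6 90;-96 -379 129 -6 90;-96 -379 129 -6 90;-96 -379 110 -6 90;-96 -379 60 -6 90;-96 -379 0 -6 80"
}}

```text
time: 20.58
ee_pos: [0.5601, -0.2186, 0.1563]
tcp_rot: [180.0, -0.0, 178.8]
wrist_force: [1.4, -0.8, 0.7]
opening: 0.0585
grasp_force: 0.0
```

```bash
python3 -c "
from h import *
im=camera('top')
for c,o in blanks(im): print('blank',c,*o)
tray(im)
rel((.4339,.3092,.1,200.5),(.4339,.3092,.004,200.5))"
```

```text
blank [166.2542 197.9153] [0.5179 0.2984] [0.035  0.0658] -3.4213714599609375
blank [161.6008 224.679 ] [0.4339 0.3095] [0.0649 0.0345] 20.384180068969727
in tray [332.8182 184.6307] 176 [ 0.5578 -0.2205] [0.0344 0.0579] -1.4031219482421875
row [139.2 526.   66.1] turn -21.7
row [139.2 526.  162.1] turn -21.7
t 20.62 pos [ 0.5623 -0.2195  0.1661] rot [-179.7894    0.5709  178.8299] open 0.0589 F [-1.2511  0.6404  6.2285] q6 -20.15086499624305
```

Request:
{"api": "send_rows", "payload": {
  "targets": "16 60 0 -2 80;32 120 0 -5 80;48 180 0 -8 80;64 240 0 -11 80;80 300 0 -14 80;95 360 0 -17 80;111 420 0 -20 80;127 480 20 -22 80;139 526 50 -22 80;139 526 50 -22 80;139 526 50 -22 80"
}}

```text
time: 22.0
ee_pos: [0.4326, 0.31, 0.1055]
tcp_rot: [180.0, 0.1, -159.1]
wrist_force: [-0.1, -0.3, -1.2]
opening: 0.0586
grasp_force: 0.0
```

```bash
python3 -c "
from h import *
im=camera('side')
rel((.4339,.3092,.004,200.5))"
```

```text
row [ -0.7  -0.7 101.8] turn 0.3
t 22.05 pos [0.433  0.3096 0.1058] rot [ 179.9882    0.0902 -159.1939] open 0.0583 F [ 0.073  -0.1343  0.5948] q6 14.767566693791883
```

Request:
{"api": "send_rows", "payload": {
  "targets": "0 0 50 0 80;0 0 85 0 80;0 0 98 0 80;0 0 101 0 80;0 0 101 0 80;0 0 101 0 255;0 0 101 0 255;0 0 101 0 255;0 0 101 0 255;0 0 101 0 255;0 0 90 0 255;0 0 50 0 255;0 0 0 0 255;0 0 -40 0 255;0 0 -50 0 255;0 0 -50 0 255;0 0 -50 0 255"
}}

```text
time: 24.18
ee_pos: [0.4319, 0.3096, 0.1528]
tcp_rot: [-180.0, -0.1, -159.2]
wrist_force: [0.2, -0.4, -1.0]
opening: 0.0347
grasp_force: 30.2
```

```bash
python3 -c "
from h import *
im=camera('side')
rel((.564,-.149,.155,178.7))"
```

```text
row [  39.6 -475.6   -2.3] turn 22.1
t 24.23 pos [0.4318 0.3095 0.1527] rot [-179.9656   -0.1351 -159.1626] open 0.035 F [ 0.3656 -0.7497 -0.9363] q6 14.796323063002031
```

Request:
{"api": "send_rows", "payload": {
  "targets": "5 -60 0 3 255;10 -120 0 6 255;15 -180 0 9 255;20 -240 0 12 255;25 -300 0 15 255;30 -360 0 18 255;35 -420 0 21 255;39 -460 0 22 255;40 -476 0 22 255;40 -476 0 22 255;40 -476 0 22 255;40 -476 60 22 255;40 -476 105 22 255;40 -476 122 22 255;40 -476 127 22 255;40 -476 128 22 255;40 -476 128 22 255;40 -476 128 22 90;40 -476 128 22 90;40 -476 128 22 90"
}}

```text
time: 26.72
ee_pos: [0.5644, -0.1492, 0.0265]
tcp_rot: [-180.0, 0.0, 178.8]
wrist_force: [0.3, 0.0, 0.7]
opening: 0.0554
grasp_force: 0.0
```

Request:
{"api": "send_rows", "payload": {
  "targets": "0 0 0 0 90;0 0 -50 0 90;0 0 -100 0 80;0 0 -130 0 80;0 0 -130 0 80;0 0 -130 0 80"
}}

```text
time: 27.48
ee_pos: [0.564, -0.1491, 0.1553]
tcp_rot: [180.0, -0.1, 178.8]
wrist_force: [-0.7, -0.5, -0.3]
opening: 0.0584
grasp_force: 0.0
```

```bash
python3 -c "
from h import *
im=camera('top')
for c,o in blanks(im): print('blank',c,*o)
tray(im)
rel((.5178,.2984,.1,180-3.6),(.5178,.2984,.004,180-3.6))"
```

```text
blank [166.2638 197.8723] [0.518  0.2984] [0.035  0.0656] -3.4213714599609375
row [ 55.1 446.4  54.9] turn 2.4
row [ 55.1 446.4 150.9] turn 2.4
t 27.52 pos [ 0.5638 -0.1491  0.1549] rot [179.9724  -0.1097 178.8332] open 0.0584 F [ 0.2313  0.8244 -0.2867] q6 -13.642572754650784
```

Request:
{"api": "send_rows", "payload": {
  "targets": "7 60 0 0 80;14 120 0 1 80;22 180 0 1 80;30 240 0 2 80;37 300 0 2 80;45 360 0 2 80;51 415 20 2 80;55 446 50 2 80;55 446 55 2 80;55 446 55 2 80;55 446 110 2 80;55 446 138 2 80;55 446 148 2 80;55 446 151 2 80;55 446 151 2 80;55 446 151 2 80"
}}

```text
time: 29.52
ee_pos: [0.5191, 0.2981, 0.0066]
tcp_rot: [179.9, 0.1, 176.8]
wrist_force: [0.1, 0.3, -0.3]
opening: 0.0586
grasp_force: 0.0
```

Request:
{"api": "send_rows", "payload": {
  "targets": "0 0 0 0 255;0 0 0 0 255;0 0 0 0 255;0 0 0 0 255;0 0 0 0 255;0 0 -10 0 255;0 0 -50 0 255;0 0 -100 0 255;0 0 -140 0 255;0 0 -151 0 255;0 0 -151 0 255;0 0 -151 0 255"
}}

```text
time: 31.02
ee_pos: [0.5178, 0.2975, 0.1545]
tcp_rot: [-179.9, -0.1, 176.8]
wrist_force: [-0.0, 0.1, -0.8]
opening: 0.0353
grasp_force: 30.1
```

```bash
python3 -c "
from h import *
im=camera('side')
rel((.565,-.079,.155,178.7))"
```

```text
row [ -67.9 -373.3   -0.5] turn -1.9
t 31.07 pos [0.5178 0.2975 0.1545] rot [-179.9159   -0.1297  176.8351] open 0.0348 F [0.2697 0.2685 0.3674] q6 33.04510783430925
```

Request:
{"api": "send_rows", "payload": {
  "targets": "-11 -60 0 0 255;-22 -120 0 0 255;-33 -180 0 -1 255;-44 -240 0 -1 255;-55 -300 0 -2 255;-64 -350 0 -2 255;-68 -373 0 -2 255;-68 -373 0 -2 255;-68 -373 0 -2 255;-68 -373 60 -2 255;-68 -373 105 -2 255;-68 -373 121 -2 255;-68 -373 127 -2 255;-68 -373 128 -2 255;-68 -373 128 -2 255;-68 -373 128 -2 90;-68 -373 128 -2 90;-68 -373 128 -2 90;-68 -373 128 -2 90"
}}

```text
time: 33.45
ee_pos: [0.5657, -0.0784, 0.0283]
tcp_rot: [-180.0, 0.0, 178.8]
wrist_force: [0.5, -0.0, 1.2]
opening: 0.0552
grasp_force: 0.0
```

Request:
{"api": "send_rows", "payload": {
  "targets": "0 0 -50 0 90;0 0 -100 0 80;0 0 -150 0 80;60 60 -150 0 80;120 120 -150 -20 80;120 180 -150 -20 80;120 180 -150 -20 80;120 180 -150 -20 80"
}}

```text
time: 34.45
ee_pos: [0.4487, 0.1059, 0.1786]
tcp_rot: [180.0, 0.0, -161.0]
wrist_force: [-0.2, -1.2, 0.4]
opening: 0.0588
grasp_force: 0.0
```

```bash
python3 -c "
from h import *
im=camera('top')
for c,o in blanks(im): print('blank',c,*o)
tray(im); rel()
cv2.imwrite('pics/h.png',cv2.resize(im[100:280,120:400],(790,508),interpolation=cv2.INTER_CUBIC))"
```

```text
in tray [288.2875 181.9333] 240 [ 0.5663 -0.0805] [0.0343 0.0637] -0.35787200927734375
in tray [310.9956 182.1096] 228 [ 0.5669 -0.1505] [0.0313 0.0641] -0.8914718627929688
in tray [333.4332 184.1012] 247 [ 0.561  -0.2206] [0.0344 0.0643] -1.4031143188476562
in tray [356.     184.1858] 226 [ 0.5616 -0.2909] [0.0314 0.0648] -1.9392242431640625
t 34.5 pos [0.4491 0.1048 0.1785] rot [-179.9886    0.0256 -161.0397] open 0.0585 F [0.6805 0.1249 0.6401] q6 -5.819323907821687
```

View pics/h.png

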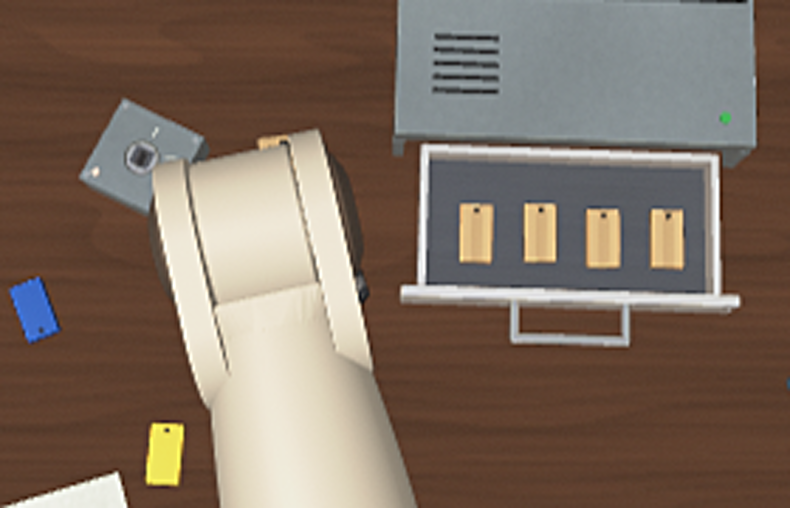

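All four blanks lie flat and apart in the tray at crop positions (476,233), (540,233), (604,238) and (667,239). Next I'll grip the handle and push the tray shut.

```bash
python3 -c "
from h import *
rel((.4445,-.18,.17,88.7))"
```

```text
row [  96.9 -267.9    8.5] turn 110.3
t 34.5 pos [0.4491 0.1048 0.1785] rot [-179.9886    0.0256 -161.0397] open 0.0585 F [0.6805 0.1249 0.6401] q6 -5.819323907821687
```

Request:
{"api": "send_rows", "payload": {
  "targets": "20 -55 0 10 135;40 -110 0 20 135;60 -165 0 30 135;80 -220 0 40 135;97 -268 0 50 135;97 -268 0 60 135;97 -268 0 70 135;97 -268 0 80 135;97 -268 0 90 135;97 -268 0 100 135;97 -268 0 110 135;97 -268 0 110 135;97 -268 0 110 135;97 -268 0 110 135"
}}

```text
time: 36.25
ee_pos: [0.444, -0.1812, 0.1782]
tcp_rot: [-180.0, -0.0, 88.9]
wrist_force: [-0.8, 0.3, 0.0]
opening: 0.0399
grasp_force: 0.0
```

```bash
python3 -c "
from h import *
camera('side')
rel((.4445,-.18,.034,88.7))"
```

```text
row [  1.1   0.4 144.3] turn 0.2
t 36.3 pos [ 0.444  -0.1811  0.1783] rot [-179.998     0.0039   88.9212] open 0.0402 F [ 0.0983  0.214  -0.7148] q6 68.89731481084856
```

Request:
{"api": "send_rows", "payload": {
  "targets": "1 0 55 0 135;1 0 105 0 135;1 0 130 0 135;1 0 143 0 135;1 0 143 0 135;1 0 143 0 135;1 0 143 0 255;1 0 143 0 255;1 0 143 0 255;1 0 143 0 255;1 0 143 0 255"
}}

```text
time: 37.67
ee_pos: [0.4447, -0.1801, 0.0362]
tcp_rot: [179.9, 0.0, 88.8]
wrist_force: [-0.4, 0.2, 6.4]
opening: 0.0088
grasp_force: 29.4
```

Request:
{"api": "send_rows", "payload": {
  "targets": "0 8 0 0 255;0 18 0 0 255;0 30 0 0 255;0 42 0 0 255;0 54 0 0 255;-1 66 0 0 255;-1 78 0 0 255;-2 90 0 0 255;-2 102 0 0 255;-2 114 0 0 255;-3 124 0 0 255;-3 132 0 0 255;-3 138 0 0 255;-3 143 0 0 255;-3 147 0 0 255;-3 150 0 0 255;-3 150 0 0 255"
}}

```text
time: 39.8
ee_pos: [0.5949, -0.1842, 0.0362]
tcp_rot: [179.9, -0.2, 88.9]
wrist_force: [0.7, 9.8, 6.6]
opening: 0.0089
grasp_force: 29.7
```

Request:
{"api": "send_rows", "payload": {
  "targets": "2 2 0 0 255;2 4 0 0 255;2 6 0 0 255;2 8 0 0 255;2 8 0 0 255"
}}

```text
time: 40.42
ee_pos: [0.6026, -0.1844, 0.0362]
tcp_rot: [179.9, 0.0, 88.8]
wrist_force: [-0.2, 0.8, 5.5]
opening: 0.009
grasp_force: 29.6
```

Request:
{"api": "send_rows", "payload": {
  "targets": "0 2 0 0 255;0 4 0 0 255;0 6 0 0 255;0 8 0 0 255;0 8 0 0 255"
}}

```text
time: 41.05
ee_pos: [0.6034, -0.1843, 0.036]
tcp_rot: [-179.3, 0.0, 88.7]
wrist_force: [-38.9, 2.5, 25.9]
opening: 0.0088
grasp_force: 32.7
```

The tray hit its stop at 39 N, so it is shut. I'll relax, release and rise.

Request:
{"api": "send_rows", "payload": {
  "targets": "0 -3 0 0 255;0 -7 0 0 255;0 -7 0 0 255;0 -7 0 0 140;0 -7 0 0 140;0 -7 0 0 140;0 -7 0 0 140;0 -7 -50 0 140;0 -7 -100 0 135;0 -7 -150 0 135;0 -30 -160 -5 135;0 -80 -160 -10 135;0 -130 -160 -10 135;0 -130 -160 -10 135;0 -130 -160 -10 135"
}}

```text
time: 42.92
ee_pos: [0.4808, -0.1818, 0.1957]
tcp_rot: [179.9, 0.0, 98.8]
wrist_force: [0.4, -0.2, 0.3]
opening: 0.0398
grasp_force: 0.0
```

Run:
```python
from h import *
im=camera("top").astype(int); b,g,r=[im[...,i] for i in range(3)]
for c,px in keybox(im): print("box",c,len(px),*orient(ray("top",px,.05)))
sub=np.zeros(b.shape,bool); sub[140:175,205:240]=1
for c,px in blobs(sub&(r<90)&(abs(r-b)<25),10,300): print("key",c,*orient(ray("top",px,.066)))
rel((.645,.1285,.2,188))
sd=camera("side")
cv2.imwrite("pics/i.png",np.vstack([cv2.resize(im[130:175,140:390].astype(np.uint8),(800,144),interpolation=cv2.INTER_CUBIC),cv2.resize(sd[180:240,165:275],(800,436),interpolation=cv2.INTER_CUBIC)]))
# key grip top corners expectations
for yaw in (8,): 
  print("side exp grip top/base", pix("side",[[.645,.1285,.066],[.645,.1285,.026]]),"top",pix("top",[[.645,.1285,.066],[.645,.1285,.026]]))
```

```text
box [169.666  155.6843] 1039 [0.6431 0.2859] [0.0989 0.1013] -26.368927001953125
key [220.8966 154.931 ] [0.6421 0.1278] [0.0323 0.0079] 7.9918975830078125
row [281.4 209.7  -4.5] turn -89.2
t 42.98 pos [ 0.481  -0.1818  0.1955] rot [179.9353   0.0273  98.8416] open 0.0404 F [0.5267 0.1442 0.3653] q6 60.45440193537615
side exp grip top/base [[208.1078 198.6718]
 [209.0074 206.5798]] top [[220.7264 154.0145]
 [221.6037 157.3701]]
```

View pics/i.png

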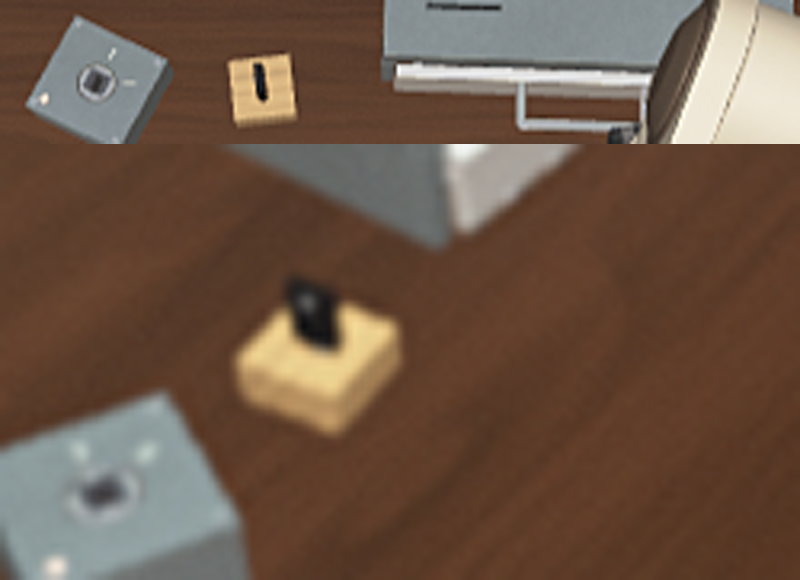

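Request:
{"api": "send_rows", "payload": {
  "targets": "45 35 -5 -10 135;90 70 -5 -20 135;135 105 -5 -30 135;180 140 -5 -40 135;225 175 -5 -50 135;281 210 -5 -60 135;281 210 -5 -70 135;281 210 -5 -80 135;281 210 -5 -89 135;281 210 -5 -89 135;281 210 -5 -89 135;281 210 -5 -89 135",
  "newtons": 40
}}

```text
time: 44.52
ee_pos: [0.6446, 0.1283, 0.2001]
tcp_rot: [-180.0, -0.0, -172.3]
wrist_force: [0.2, -0.2, 0.4]
opening: 0.04
grasp_force: 0.0
```

```bash
python3 -c "
from h import *
camera('side')
rel((.645,.1285,.1,188),(.645,.1285,.032,188))"
```

```text
row [ -0.5   0.1 100.2] turn -0.3
row [ -0.5   0.1 168.2] turn -0.3
t 44.58 pos [0.6445 0.1283 0.2002] rot [ 179.9971   -0.0001 -172.2554] open 0.0399 F [ 0.306  -0.0193 -0.015 ] q6 3.511488118252855
```

Request:
{"api": "send_rows", "payload": {
  "targets": "0 0 50 0 135;0 0 100 0 135;0 0 140 0 135;0 0 160 0 135;0 0 167 0 135;0 0 167 0 135;0 0 167 0 135;0 0 167 0 190;0 0 167 0 220;0 0 167 0 255;0 0 167 0 255;0 0 167 0 255;0 0 167 0 255;0 0 167 0 255"
}}

```text
time: 46.32
ee_pos: [0.6446, 0.1286, 0.0338]
tcp_rot: [180.0, 0.0, -172.2]
wrist_force: [-0.8, 2.1, 4.8]
opening: 0.0086
grasp_force: 40.3
```

```bash
python3 -c "
from h import *
rel()"
```

```text
t 46.33 pos [0.6446 0.1286 0.0338] rot [ 179.972     0.0493 -172.1558] open 0.0086 F [-0.8236  2.1248  4.7641] q6 3.426219566101664
```

Request:
{"api": "send_rows", "payload": {
  "targets": "0 0 -6 0 255;0 0 -18 0 255;0 0 -40 0 255;0 0 -70 0 255;0 0 -90 0 255;0 0 -90 0 255;0 0 -90 0 255"
}}

```text
time: 47.2
ee_pos: [0.6442, 0.1279, 0.1225]
tcp_rot: [-180.0, -0.1, -172.2]
wrist_force: [0.6, -0.1, -1.2]
opening: 0.0082
grasp_force: 39.5
```

```bash
python3 -c "
from h import *
camera('side')
rel((.643,.2858,.12,153.8))"
```

```text
row [-20.5 156.5   2.1] turn 34.0
t 47.25 pos [0.644  0.1279 0.1221] rot [-179.9763   -0.0889 -172.1797] open 0.0087 F [-1.259   0.0882  0.2303] q6 3.424297671470898
```

Request:
{"api": "send_rows", "payload": {
  "targets": "-4 30 0 6 255;-9 65 0 14 255;-14 105 0 22 255;-18 135 0 29 255;-20 152 0 34 255;-20 156 0 34 255;-20 156 0 34 255;-20 156 10 34 255;-20 156 20 34 255;-20 156 20 34 255;-20 156 20 34 255"
}}

```text
time: 48.62
ee_pos: [0.643, 0.2853, 0.1033]
tcp_rot: [-180.0, -0.0, 153.8]
wrist_force: [-0.7, 0.7, -0.1]
opening: 0.0082
grasp_force: 39.5
```

```bash
python3 -c "
from h import *
s=camera('side');t=camera('top')
rel((.643,.2858,.1,153.8))
print(pix('side',[[.643,.2858,.05],[.643,.2858,.072],[.643,.2858,.094],[.643,.2858,.1125]]))
cv2.imwrite('pics/j.png',np.hstack([cv2.resize(s[190:250,150:210],(480,480),interpolation=cv2.INTER_CUBIC),cv2.resize(t[130:185,140:176],(314,480),interpolation=cv2.INTER_CUBIC)]))"
```

```text
row [0.2 0.2 3.7] turn 0.0
t 48.73 pos [0.6431 0.2855 0.1037] rot [179.9752   0.0206 153.8347] open 0.0084 F [-0.5035 -0.521  -0.8098] q6 50.10618832820474
[[179.3011 227.081 ]
 [178.4159 222.5992]
 [177.5098 218.0113]
 [176.7311 214.0682]]
```

View pics/j.png

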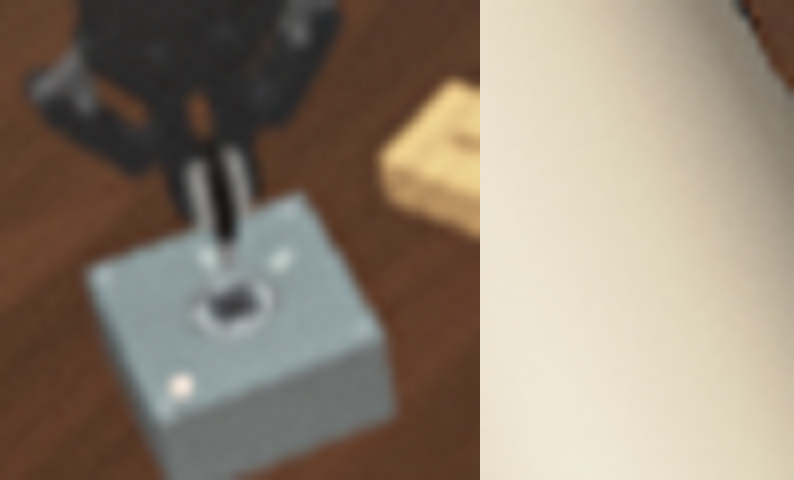

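The side view has the barrel centre at crop (233,303) and the blade tip near (228,272). Both sit within about 1 mm of where they should be, so I'll lower with force checks.

Request:
{"api": "send_rows", "payload": {
  "targets": "0 0 10 0 255;0 0 18 0 255;0 0 22 0 255;0 0 25 0 255;0 0 28 0 255;0 0 30 0 255;0 0 32 0 255;0 0 32 0 255"
}}

```text
time: 49.72
ee_pos: [0.6427, 0.2861, 0.0711]
tcp_rot: [180.0, -0.0, 153.9]
wrist_force: [-3.3, 3.7, 1.7]
opening: 0.0086
grasp_force: 39.8
```

Request:
{"api": "send_rows", "payload": {
  "targets": "0 0 3 0 255;0 0 6 0 255;0 0 9 0 255;0 0 11 0 255;0 0 13 0 255;0 0 14 0 255;0 0 14 0 255"
}}

```text
time: 50.6
ee_pos: [0.6427, 0.2862, 0.0578]
tcp_rot: [179.9, -0.0, 153.9]
wrist_force: [-4.1, 3.1, 5.8]
opening: 0.0082
grasp_force: 40.4
```

Request:
{"api": "send_rows", "payload": {
  "targets": "0 0 1 0 255;0 0 2 0 255;0 0 3 0 255;0 0 3 0 255"
}}

```text
time: 51.1
ee_pos: [0.6429, 0.2863, 0.0576]
tcp_rot: [179.8, 0.1, 153.9]
wrist_force: [-9.8, 2.0, 21.1]
opening: 0.0084
grasp_force: 42.9
```

Request:
{"api": "send_rows", "payload": {
  "targets": "0 0 -2 0 255;0 0 -2 4 255;0 0 -2 12 255;0 0 -2 20 255;0 0 -2 28 255;0 0 -2 36 255;0 0 -2 44 255;0 0 -2 52 255;0 0 -2 60 255;0 0 -2 66 255;0 0 -2 70 255;0 0 -2 70 255"
}}

```text
time: 52.6
ee_pos: [0.6431, 0.287, 0.0578]
tcp_rot: [179.9, -0.2, 83.8]
wrist_force: [-4.7, 6.6, 9.0]
opening: 0.0086
grasp_force: 41.0
```

```bash
python3 -c "
from h import *
rel(); print(bot.get_obs()['torque'])"
```

```text
t 52.6 pos [0.6431 0.287  0.0578] rot [179.944   -0.1654  83.8328] open 0.0086 F [-4.7103  6.5653  8.9728] q6 120.17131182926279
[ 1.5105  1.1345 -0.0482]
```

Request:
{"api": "send_rows", "payload": {
  "targets": "0 0 0 2 255;0 0 0 4 255;0 0 0 6 255;0 0 0 6 255"
}}

```text
time: 53.1
ee_pos: [0.643, 0.2871, 0.0577]
tcp_rot: [180.0, -0.2, 77.9]
wrist_force: [-4.1, 6.3, 9.7]
opening: 0.0086
grasp_force: 41.0
```

```bash
python3 -c "
from h import *
rel(); print(bot.get_obs()['torque'])"
```

```text
t 53.1 pos [0.643  0.2871 0.0577] rot [179.9647  -0.1722  77.8738] open 0.0086 F [-4.0872  6.3431  9.6867] q6 126.13526795922644
[1.596  1.1121 0.0681]
```

Request:
{"api": "send_rows", "payload": {
  "targets": "0 0 0 2 255;0 0 0 4 255;0 0 0 4 255"
}}

```text
time: 53.48
ee_pos: [0.643, 0.2871, 0.0577]
tcp_rot: [180.0, -0.2, 73.9]
wrist_force: [-4.5, 6.9, 9.1]
opening: 0.0089
grasp_force: 41.0
```

```bash
python3 -c "
from h import *
rel(); print(bot.get_obs()['torque'])"
```

```text
t 53.48 pos [0.643  0.2871 0.0577] rot [179.9792  -0.1858  73.8868] open 0.0089 F [-4.5361  6.9374  9.1058] q6 130.12271408834454
[1.7068 1.1318 0.1881]
```

Request:
{"api": "send_rows", "payload": {
  "targets": "0 0 0 2 255;0 0 0 4 255;0 0 0 4 255;0 0 0 4 255"
}}

```text
time: 53.98
ee_pos: [0.6431, 0.2869, 0.0578]
tcp_rot: [180.0, -0.2, 69.9]
wrist_force: [-4.0, 6.3, 8.8]
opening: 0.0085
grasp_force: 41.0
```

```bash
python3 -c "
from h import *
rel(); print(bot.get_obs()['torque'])"
```

```text
t 53.98 pos [0.6431 0.2869 0.0578] rot [179.9707  -0.1653  69.9068] open 0.0085 F [-4.0443  6.2986  8.7983] q6 134.09474167706136
[1.3804 1.0289 0.2018]
```

The torque has levelled off at the end stop. I'll release, retreat and check.

Request:
{"api": "send_rows", "payload": {
  "targets": "0 0 0 -2 255;0 0 0 -2 200;0 0 0 -2 150;0 0 0 -2 135;0 0 0 -2 135;0 0 -20 -2 135;0 0 -60 -2 135;0 0 -110 -2 135;-50 -40 -150 -2 135;-100 -80 -150 -2 135;-150 -120 -150 -2 135;-200 -160 -150 -2 135;-200 -200 -150 -2 135;-200 -200 -150 -2 135;-200 -200 -150 -2 135"
}}

```text
time: 55.85
ee_pos: [0.3868, 0.167, 0.2077]
tcp_rot: [179.9, -0.1, 71.9]
wrist_force: [0.1, 0.3, 0.3]
opening: 0.04
grasp_force: 0.0
```

```bash
python3 -c "
from h import *
s=camera('side');t=camera('top'); rel()
print('side grip top/base on box',pix('side',[[.643,.2858,.09],[.643,.2858,.05]]))
cv2.imwrite('pics/k.png',np.vstack([np.hstack([cv2.resize(s[200:250,150:210],(432,360),interpolation=cv2.INTER_CUBIC),cv2.resize(t[130:175,145:190],(360,360),interpolation=cv2.INTER_CUBIC)]),cv2.resize(t[110:180,240:450],(792,240))]))"
```

```text
t 55.95 pos [0.3871 0.1669 0.2067] rot [179.9707  -0.0167  71.8237] open 0.04 F [-0.5375  0.2806 -0.0863] q6 131.50449880785945
side grip top/base on box [[177.6762 218.8535]
 [179.3011 227.081 ]]
```

View pics/k.png

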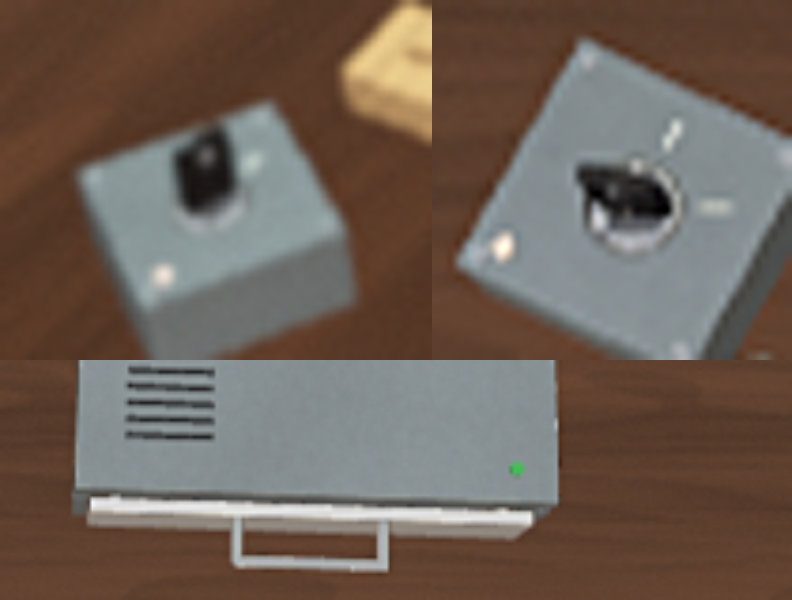

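The key stands upright and home in the barrel, turned past the on tick (grip at about (628,195) in the right panel). The tray front sits close against the machine. I'll hand the job in.

```bash
python3 -c "
from h import *
print(ticket.job_done())"
```

```text
the job is handed in; nothing more can be done
None
```

The job is handed in, with no verdict returned: all four blanks lie flat in the shut tray, the key is fully home and turned clockwise to its stop at on, and the arm was never near the glue pot, mug or mallet.

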